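# Swing out and lock the camera boom of a balloon payload

## Task

Swing the camera boom round on its pin, pushing its free end past the sprung roller catch until it sits fully home against the rubber-faced stop screw, and press it there for a moment with a firm push of about 10 N; the boom must never bear on the stop with more than 17 N. Then turn the keeper as far as it goes, so that its post stands behind the boom, and let go with the boom still resting on the stop; leave the other things on the table and deck where they are.

Things in the scene. Friction and masses are not known exactly. Their poses are not given: they have to be found in the camera images.
- deck: Plywood deck board fixed on the table, 230 x 380 x 12 mm. Origin on the table; the board spans x -80..+150, y -180..+200 mm in its own frame, z up, top at z = 12 mm. It carries the boom's pin, the stop, the roller catch and the keeper.
- pin (a point): Axis of the steel pin on which the boom turns, at the deck top; (0, -130, 12) mm in the deck frame. A dark round nut, 22 mm across, caps it over the boom, top 44 mm above the table.
- catch (a point): Catch at rest: axis of a white roller 16 mm across, at deck (12, 128, 22) mm, sprung toward deck -y from a dark housing (deck x -1..25, y 154..182, top z 35 mm). The boom's nose must push the roller back to pass, roughly 4 to 8 N at the boom, beginning 30 to 40 mm before home; the roller then bears on the nose's back slope and keeps the boom lightly (1 to 5 N) on the stop; in between it runs free.
- boom: Loose aluminium tube 40 x 20 mm, 265 mm long with a blunt grey nose, 0.2 kg, flat on the deck, its hole on the pin (0.5 mm play). Origin on the pin axis at its underside; +y runs along it; sides at x +-20, to y = 250; top z 20 mm. It starts 0.4 to 0.75 rad clockwise (from above) of home; push its +x side to turn it counter-clockwise. Home: y axis within 0.035 rad of the deck's. Stays where left.
- boom_tip (a point): Crest of the boom's nose (boom frame -6, 264, 10 mm); from here the nose slopes back to both sides at y = 250.
- stop: Fixed aluminium block 24 x 34 x 30 mm with the stop screw. Origin at the centre of its +x face, deck frame (-31, 85, 22) mm, axes as the deck's. The screw's rubber face, 12 mm across, looks along +x and stands 5 to 17 mm out of the block: set differently each run, not measured: find it by touch. It meets the boom's -x side 215 mm from the pin. Hard: gives under 1.5 mm at 17 N.
- keeper (a joint): Steel keeper lever on an upright axis, light friction (0.5 N at its post). In rad: 0 fully open, growing clockwise from above, end stop at 2.07; starts at 0.4 to 0.65. At value q it points from its pivot along (cos q, -sin q) in the deck frame. Closed, its post stands behind the home boom, 3 to 18 mm clear of its +x side; a boom that is not home may be in its way.
- keeper_pivot (a point): Keeper's pivot axis, on the deck top, at (75, 165, 12) mm in the deck frame. The lever is 12 mm wide; its bar lies 3 to 13 mm above the deck top.
- keeper_post (a point): Centre of the top of the keeper's round upright post (12 mm across, at the lever's free end, 80 mm from the pivot). This point is 59 mm above the table; the post can be pinched or pushed over its upper 27 mm, above the boom and the catch housing.
- battery: Bystander: black battery block 34 x 52 x 22 mm loose on the deck, on the robot's side of the boom. Origin under its centre.
- jar: Bystander: small glass jar, 32 mm across, 45 mm high, loose on the deck, beyond the pin. Origin under its centre.
- tape: Bystander: roll of white tape, 110 mm across, 48 mm high. Origin under its centre.
- twine: Bystander: spool of twine, 80 mm across, 105 mm high. Origin under its centre.
- camera: Bystander: black camera module 50 x 70 x 40 mm with a lens. Origin under its centre.
- rack: Bystander: black rack 40 x 130 mm with four corked glass tubes, 112 mm high. Origin under its centre.
- driver: Bystander: screwdriver with a black handle, about 200 mm long, lying beyond the deck.

How it is judged:
By the outcome, as a careful person would: the job done as asked, in the order asked, and still so for the second after the job is handed in, with the robot touching nothing.
It also fails if it takes over 72 s, if anything falls off the work surface, if the arm or the gripper's body presses on something with over 40 N, if the wrist force passes 120 N, or if a joint passes its speed limit or range.

## Robot

A 6-joint arm with a two-finger parallel gripper is mounted at the origin on the work surface. World frame = base frame: x ahead of the robot, y to its left, z up, the work surface at z = 0. Lengths are in m, angles in rad, forces in N, time in s.
With the tool pointing down it reaches from about 0.425 to 0.925 m from the base axis. Payload 12.5 kg.
Tool frame: the origin (TCP) lies at the very end of the fingers, on their centre line; the grasp point (between the pads) lies hold_point_z behind it (hold_point_z is the distance from the TCP to the grasp point, in m); z points along the fingers, y is the line along which they close (so a half turn about z gives the same grasp; the last joint's range is limited). The gripper opens to 85 mm and grips with 20 to 120 N. Pads are 22 mm wide; open, the fingers measure 114 mm over their backs; the gripper's body (76 mm by 85 mm) begins 54 mm behind the grasp point. The pads swing forward as they close: fully open they stand 13 mm farther back than shut.
Start: joints at [-1.44, 0.491, 1.559, -0, 1.092, -0.106], TCP at [0.147, -0.608, 0.231] pointing down, gripper open.
Joint ranges: [-3.1, 3.1], [-0.84, 2.19], [0.05, 2.79], [-1.13, 4.28], [0.06, 2.93], [-2.69, 2.69]. Speed limits (rad/s): [2.22, 2.22, 2.79, 3.14, 3.14, 3.14].

## Interface

Orientations are given as a unit quaternion [x, y, z, w].
In Python, from station import * gives the robot as it stands.
- The arm moves only by the tool jog_arm, never from a script. Its argument "deltas" is a list that holds one entry, the list of rows, each a list of 7 numbers: the shift along the tool's x, y, z in mm, then the turn, a rotation vector about the tool's x, y, z in degrees, then the closure, from 0 (fully open) to 1 (shut). In form: [[[x, y, z, wx, wy, wz, grip], ...]]. A call has exactly 5 rows; each row is the pose to reach, as a shift and turn from the pose commanded when the call began, along the tool's axes at that moment; what a row does not reach only later rows make up. A row lasts 1/12 s, in which the tool goes at most 41.7 mm and 7.16 degrees, less where a joint would pass 70% of its speed; a pose out of reach is approached as far as the arm can. A call with a gripper value outside its range is refused whole. The fingers move at their own pace and stop on an object; the grip force is fixed at half the most. Time passes only in rows, so rows that repeat a pose let the fingers close, or fill a call up. It gives the time, the measured TCP pose, the force, the opening and the grip force at its end, in the units of the state.
- observe(): the state, without advancing time (a new reading comes with each control period).
- snapshot(name): name is "scene" or "side" or "wrist"; returns a dict with "pixels" (400x640x3 uint8, red, green, blue), "fx", "fy", "cx", "cy" (pixels), "world_to_cam" (4x4, takes a point from world to camera coordinates). Camera axes: x right, y down, z forward; pixel columns grow to the right and rows downward; lengths in m; the calibration is good to about 2 mm. The wrist camera is an equidistant fisheye: a pixel r from the principal point sees the ray r / f radians off the axis. A picture is of the moment at which its call begins. There is no depth.
- finish_job(): hands the job in; it is judged then, once.
Trained networks look in the newest picture that a camera, given by its name, has taken for a name from the list of things; names that differ only in an ending like _2 or _b are one class to them, and where a whole thing is asked for, a point or a joint stands for the part that bears it (a point fixed in the world has none). Each returns a list of dicts, best first, with "score" (0 to 1); they miss things now and then, are a little off and sometimes report something else, mostly with a low value. They report only what shows in the picture. A call takes as long as a camera call.
- spot_in(camera, name): "uv" ([column, row] in pixels, amid what is visible of it).
- masks_of(camera, name): "mask" (400x640 bool, what is visible of it) and "uv" ([column, row] in pixels, amid what is visible of it).
The state is a dict: "time_s": time; "joints": joint angles; "qvel": joint speeds; "tau": joint torques, N m; "ee_pos": TCP position; "ee_rot": TCP orientation; "ft_force": force on the tool from outside, world axes, zero at the start; "torque": the same for the moment, N m; "grip_width": finger opening in m; "grasp_force": force on a finger pad.
Only numpy, scipy, OpenCV 4.12 (cv2) and the standard library are available. Lean on these libraries where they do the work, as an engineer would, in place of code of your own. Each camera call takes 0.05 s, during which the arm holds its last target. There are 200 camera calls.

## Working session

There is one attempt and no reset: what is moved stays moved. The work goes in short steps, Python scripts to look and compute and a tool call to move; the robot and the scene stay as the last step left them, time stands still between calls to the robot, and variables do not carry over. Pictures are saved under pics/ and viewed, at most 11 in all, crops included, and the job is handed in when it is done.

Besides the shell and the picture viewer there is one more tool, called after "Emit:" by a JSON object that holds its "op" and its "data". jog_arm: Moves the arm, as the interface text tells. Its arguments: {"type":"object","properties":{"deltas":{"type":"array"}},"required":["deltas"]}

```bash
mkdir -p pics; cat > h.py <<'E'
from station import *
import numpy as np, cv2
from scipy.spatial.transform import Rotation as R
def ray(s,uv):
    T=np.array(s["world_to_cam"]);d=np.array([(uv[0]-s["cx"])/s["fx"],(uv[1]-s["cy"])/s["fy"],1])
    return -T[:3,:3].T@T[:3,3], T[:3,:3].T@d
def onz(s,uv,z):
    o,d=ray(s,uv); return o+d*(z-o[2])/d[2]
def tri(s1,u1,s2,u2):
    o1,d1=ray(s1,u1);o2,d2=ray(s2,u2)
    t=np.linalg.lstsq(np.c_[d1,-d2],o2-o1,rcond=None)[0]
    a=o1+d1*t[0];b=o2+d2*t[1]; return (a+b)/2,np.linalg.norm(a-b)
def proj(s,p):
    T=np.array(s["world_to_cam"]);c=T[:3,:3]@np.array(p)+T[:3,3]
    return np.array([c[0]/c[2]*s["fx"]+s["cx"],c[1]/c[2]*s["fy"]+s["cy"]])
E
python3 - <<'E'
from h import *
np.set_printoptions(precision=4,suppress=True)
print(observe())
H=dict(pin=.044,catch=.022,boom_tip=.022,keeper_pivot=.025,keeper_post=.059,deck=.012,boom=.032,stop=.037,battery=.022,jar=.03,tape=.03,twine=.06,camera=.02,rack=.06)
for c in("scene","side"):
    s=snapshot(c);cv2.imwrite(f"pics/{c}0.png",s["pixels"][:,:,::-1])
    print(c,ray(s,(320,200)))
    for n,z in H.items():
        for r in spot_in(c,n)[:2]: print(n,round(r["score"],2),np.array(r["uv"]),onz(s,r["uv"],z))
E
```

```text
{'time_s': 0.0, 'joints': array([-1.4396,  0.4916,  1.5594,  0.    ,  1.0917, -0.1056]), 'qvel': array([ 0.0012,  0.001 , -0.0003, -0.    , -0.0008, -0.    ]), 'tau': array([  0.0015, -61.8442, -26.1594,   0.    ,   0.0041,  -0.    ]), 'ee_pos': array([ 0.1466, -0.6073,  0.2307]), 'ee_rot': array([ 0.993 ,  0.1181, -0.    , -0.0006]), 'ft_force': array([-0.1676, -0.0375,  0.3187]), 'torque': array([-0.0004, -0.0031, -0.0302]), 'grasp_force': 0.0, 'grip_width': 0.08531984171889925}
scene (array([1.522 , 0.3398, 0.6838]), array([-0.8041, -0.3098, -0.5078]))
pin 0.87 [332.7 226.7] [0.6432 0.0404 0.044 ]
catch 0.86 [334.5 213.2] [0.5378 0.0105 0.022 ]
boom_tip 0.96 [319.  214.3] [ 0.5607 -0.0349  0.022 ]
boom_tip 0.69 [460.4 237.3] [0.5402 0.4018 0.022 ]
keeper_pivot 0.73 [364.5 227.3] [0.5879 0.1242 0.025 ]
deck 0.61 [338.  213.8] [0.5226 0.0176 0.012 ]
boom 0.67 [319.9 211.9] [ 0.5609 -0.0316  0.032 ]
stop 0.41 [330.7 226. ] [0.6321 0.0302 0.037 ]
battery 0.52 [311.2 196.8] [ 0.4635 -0.1009  0.022 ]
battery 0.19 [303.8 258.2] [0.7834 0.0047 0.022 ]
jar 0.58 [279.6 220.7] [ 0.648  -0.13
[... 740 characters left out ...]
 0.025 ]
keeper_post 0.67 [297.9 188.6] [0.5562 0.1067 0.059 ]
deck 0.9 [300.7 238.4] [ 0.5272 -0.0486  0.012 ]
boom 0.8 [310.  236.7] [ 0.5523 -0.0643  0.032 ]
stop 0.42 [267.9 221. ] [0.4447 0.0216 0.037 ]
stop 0.2 [301.5 237.9] [ 0.5271 -0.0655  0.037 ]
battery 0.48 [281.1 252.8] [ 0.4616 -0.0899  0.022 ]
jar 0.52 [346.9 247.8] [ 0.6441 -0.1286  0.03  ]
jar 0.47 [260.1 142.7] [0.4784 0.3935 0.03  ]
tape 0.91 [257.  140.7] [0.4693 0.4076 0.03  ]
twine 0.58 [291.  131.8] [0.5933 0.3873 0.06  ]
camera 0.74 [311.1 352.1] [ 0.4767 -0.3826  0.02  ]
camera 0.52 [312.4 237.2] [ 0.5603 -0.0593  0.02  ]
rack 0.93 [376.6 336.5] [ 0.6291 -0.4031  0.06  ]
rack 0.19 [258.2 141.8] [0.471  0.3632 0.06  ]
```

View pics/scene0.png

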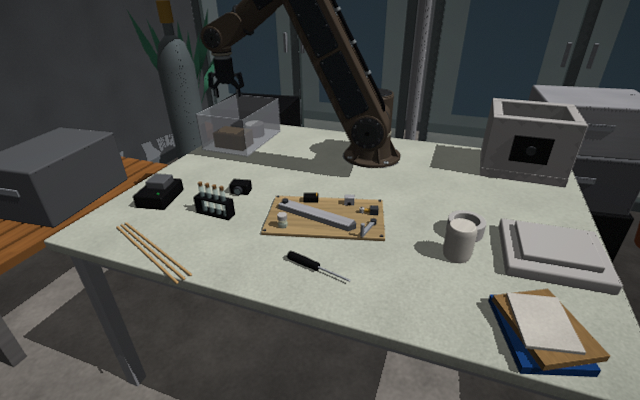

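View pics/side0.png

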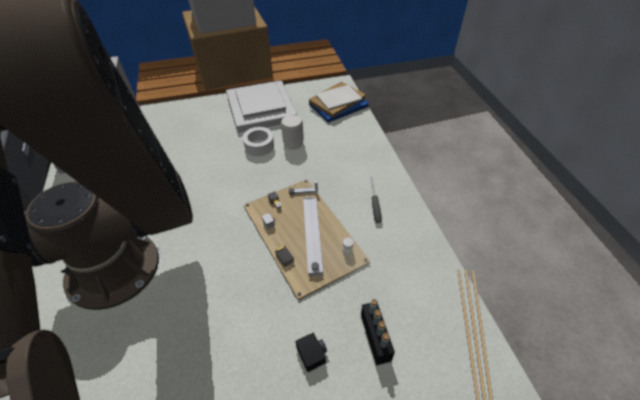

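The deck is at about (245..367, 181..297) px in the side view, with the nut at (315,268) and the stop block at (268,221). The keeper is near (303,190) and the catch housing near (274,197). I'll fit the deck pose next.

```bash
python3 - <<'E'
from h import *
from scipy.optimize import least_squares
np.set_printoptions(precision=4,suppress=True)
C=np.array([[-80,-180],[150,-180],[150,200],[-80,200]])/1000
S={}
def quads(c):
    s=snapshot(c);S[c]=s
    m=masks_of(c,"deck")[0]["mask"].astype(np.uint8)
    cn=max(cv2.findContours(m,0,2)[0],key=cv2.contourArea)[:,0]
    h=cv2.convexHull(cn)[:,0]
    return onz_all(s,h)
def onz_all(s,h): return np.array([onz(s,p,.012)[:2] for p in h])
P=[]
for c in("side","scene"):
    w=quads(c); (cx,cy),(a,b),ang=cv2.minAreaRect(w.astype(np.float32)*1000); print(c,cx,cy,a,b,ang)
    P.append((w,cx,cy,a,b,ang))
# refine: hull points on deck rectangle boundary (side cam + scene)
def sd(q,pts):
    th=q[2];Rm=np.array([[np.cos(th),-np.sin(th)],[np.sin(th),np.cos(th)]])
    l=(pts-q[:2])@Rm-np.array([.035,.01]); d=np.abs(l)-np.array([.115,.19])
    return np.where((d>0).all(1),np.hypot(*d.T),d.max(1))
for k in ([0],[1],[0,1]):
    pts=np.vstack([P[i][0] for i in k])
    best=min((least_squares(lambda q:sd(q,pts),[.52,-.05,t],loss="soft_l1",f_scale=.003) for t in(-.5,-.2,0,.2,.5)),key=lambda r:r.cost)
    print(k,best.x,np.abs(best.fun).mean(),len(pts))
q=best.x
np.save("deck.npy",q)
th=q[2];Rm=np.array([[np.cos(th),-np.sin(th)],[np.sin(th),np.cos(th)]])
W=lambda x,y,z:np.r_[Rm@np.array([x,y])/1000+q[:2],z/1000]
u0,v0,k=225,165,5
for c,(u0,v0) in dict(side=(235,175),scene=(255,182)).items():
    im=S[c]["pixels"][v0:v0+125 if c=="side" else v0+62,u0:u0+140,::-1]
    im=cv2.resize(im,None,fx=4,fy=4,interpolation=cv2.INTER_CUBIC)
    for p in [(-80,-180,12),(150,-180,12),(150,200,12),(-80,200,12),(0,-130,44),(12,128,30),(-31,85,37),(75,165,25)]:
        a=(proj(S[c],W(*p))-[u0,v0])*4+2; cv2.circle(im,tuple(int(v) for v in a),3,(0,0,255),1)
    cv2.imwrite(f"pics/{c}_c.png",im); np.save(c+"_c.npy",im)
a=cv2.imread("pics/side_c.png");b=cv2.imread("pics/scene_c.png")
cv2.imwrite("pics/both.png",np.vstack([cv2.resize(a,None,fx=.7,fy=.7),cv2.resize(b,(392,174))]))
for c in S:
    print(c,[(n,W(*p)) for n,p in dict(pin=(0,-130,44),catch=(12,128,22),piv=(75,165,25)).items()])
    for r in masks_of(c,"boom")[:1]:
        m=r["mask"];v,u=np.nonzero(m);w=np.array([onz(S[c],p,.028)[:2] for p in zip(u,v)])
        L=(w-q[:2])@Rm*1000; d=np.linalg.svd(L-L.mean(0))[2][0]; print("boom deck mean",L.mean(0),"cw ang",np.arctan2(d[0],d[1]))
        (cx,cy),(aa,bb),an=cv2.minAreaRect(L.astype(np.float32));print(cx,cy,aa,bb,an)
    for n,z in(("battery",.024),("keeper_post",.059),("jar",.04)):
      for r in spot_in(c,n)[:1]: print(n,r["score"],(onz(S[c],r["uv"],z)[:2]-q[:2])@Rm*1000)
E
```

```text
side 543.4491577148438 -24.189010620117188 255.154541015625 389.4729309082031 13.686386108398438
scene 533.53759765625 -22.247314453125 273.93896484375 383.07318115234375 14.286495208740234
[0] [ 0.5053 -0.0446  0.249 ] 0.004951154112640133 15
[1] [ 0.515  -0.0384  0.2664] 0.007787919436813012 15
[0, 1] [ 0.5085 -0.0412  0.26  ] 0.007274445242218089 30
side [('pin', array([ 0.5419, -0.1669,  0.044 ])), ('catch', array([0.4872, 0.0855, 0.022 ])), ('piv', array([0.5386, 0.1375, 0.025 ]))]
boom deck mean [ 44.7142 -28.5686] cw ang -2.703188169491769
48.21091079711914 -21.484649658203125 287.5272521972656 39.95459747314453 64.88363647460938
battery 0.75 [113.1311 153.0372]
keeper_post 0.68 [ 90.0658 115.2822]
jar 0.69 [ 104.062  -119.9047]
scene [('pin', array([ 0.5419, -0.1669,  0.044 ])), ('catch', array([0.4872, 0.0855, 0.022 ])), ('piv', array([0.5386, 0.1375, 0.025 ]))]
boom deck mean [ 63.1958 -12.252 ] cw ang -2.6973082856025252
58.48427200317383 -19.951980590820312 287.3901672363281 65.92466735839844 64.77149200439453
battery 0.54 [-50.0211 -52.0342]
keeper_post 0.55 [173.7091 138.7266]
```

View pics/both.png

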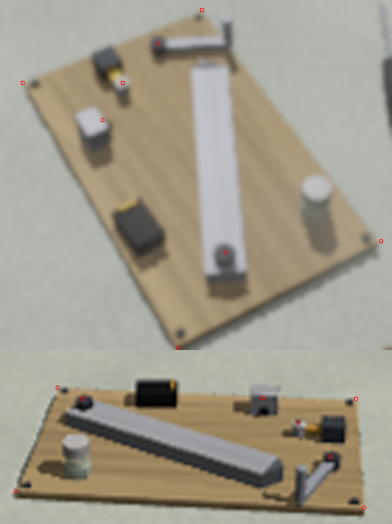

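The crop shows the projected deck points (red) on the nut, pivot, roller and corners to within about 1 px, or roughly 3 mm. The boom points 0.44 rad clockwise, and the keeper post top is at about (316,184) px in the side view.

```bash
cat >> h.py <<'E'
q0=np.load("deck.npy");th=q0[2];Rm=np.array([[np.cos(th),-np.sin(th)],[np.sin(th),np.cos(th)]])
W=lambda x,y,z:np.r_[Rm@np.array([x,y])/1000+q0[:2],z/1000]
D=lambda p:np.r_[(np.array(p[:2])-q0[:2])@Rm*1000,p[2]*1000]
def go(x,y,z,yaw=0,frm=None):
    """tool deltas to deck (x,y,z mm), tool x along deck yaw (deg)"""
    o=observe() if frm is None else frm
    A=R.from_quat(o["ee_rot"]); a=th+np.radians(yaw)
    B=R.from_matrix(np.c_[[np.cos(a),np.sin(a),0],[np.sin(a),-np.cos(a),0],[0,0,-1]])
    return np.round(np.r_[A.inv().apply(W(x,y,z)-o["ee_pos"])*1000,(A.inv()*B).as_rotvec(degrees=True)],1)
def st():
    o=observe();print(o["time_s"],"deck",D(o["ee_pos"]).round(1),"F deck",np.r_[o["ft_force"][:2]@Rm,o["ft_force"][2]].round(2),o["grip_width"])
E
python3 - <<'E'
from h import *
np.set_printoptions(precision=4,suppress=True)
s=snapshot("side");p=D(onz(s,(316,184),.059));print("post",p,np.arctan2(-(p[1]-165),p[0]-75),np.hypot(p[1]-165,p[0]-75))
s=snapshot("scene")
p=D(onz(s,(255+(300-1.4)/2.8,182+(468-350)/2.8),.059));print(p)
st();print(go(127,25,100), go(127,25,20))
E
```

```text
post [142.6109 119.5379  59.    ] 0.5919671809686695 81.47414725684426
[153.0119 129.5308  59.    ]
2.2 deck [-495.3 -454.2  231.3] F deck [-0.6  -0.31 -0.17] 0.08499561050071204
[ 611.  -493.6  131.3    0.     0.    -1.3] [ 611.  -493.6  211.3    0.     0.    -1.3]
```

Emit:
{"op": "jog_arm", "data": {"deltas": [[[30,-24.5,0,0,0,0,1],[61,-49,0,0,0,0,1],[92,-74,0,0,0,0,1],[122,-98.5,0,0,0,0,1],[153,-123.5,0,0,0,0,1]]]}}

```text
time_s: 2.62
ee_pos: [0.267, -0.4501, 0.2314]
ee_rot: [0.993, 0.118, 0.0, 0.0]
ft_force: [0.6, -0.3, 0.0]
grip_width: 0.0253
grasp_force: 0.0
```

Emit:
{"op": "jog_arm", "data": {"deltas": [[[30,-24.5,0,0,0,0,1],[61,-49,0,0,0,0,1],[92,-74,0,0,0,0,1],[122,-98.5,0,0,0,0,1],[153,-123.5,0,0,0,0,1]]]}}

```text
time_s: 3.03
ee_pos: [0.387, -0.2941, 0.2315]
ee_rot: [0.993, 0.118, 0.0, 0.0]
ft_force: [1.0, -0.9, -0.2]
grip_width: -0.0002
grasp_force: 0.0
```

Emit:
{"op": "jog_arm", "data": {"deltas": [[[30,-24.5,0,0,0,0,1],[61,-49,0,0,0,0,1],[92,-74,0,0,0,0,1],[122,-98.5,0,0,0,0,1],[153,-123.5,0,0,0,0,1]]]}}

```text
time_s: 3.45
ee_pos: [0.5068, -0.138, 0.2315]
ee_rot: [0.993, 0.118, 0.0, 0.0]
ft_force: [0.6, -0.7, 1.0]
grip_width: 0.0002
grasp_force: 0.0
```

Emit:
{"op": "jog_arm", "data": {"deltas": [[[30,-24.5,0,0,0,-1.3,1],[61,-49,15,0,0,-1.3,1],[92,-74,40,0,0,-1.3,1],[122,-98.5,70,0,0,-1.3,1],[152,-123,80,0,0,-1.3,1]]]}}

```text
time_s: 3.87
ee_pos: [0.6186, 0.0088, 0.1527]
ee_rot: [0.992, 0.129, -0.001, -0.0]
ft_force: [0.5, -0.4, -0.4]
grip_width: -0.0001
grasp_force: 0.0
```

```bash
python3 - <<'E'
from h import *
np.set_printoptions(precision=4,suppress=True)
st();print(go(127,25,20))
s=snapshot("wrist");im=s["pixels"][:,:,::-1].copy()
T=np.array(s["world_to_cam"])
def fp(p):
    c=T[:3,:3]@p+T[:3,3];r=np.hypot(c[0],c[1]);t=np.arctan2(r,c[2]);return int(s["cx"]+s["fx"]*t*c[0]/r),int(s["cy"]+s["fy"]*t*c[1]/r)
for p in [(-80,-180,12),(150,-180,12),(150,200,12),(-80,200,12),(0,-130,44),(12,128,30),(-31,85,37),(75,165,25)]: cv2.circle(im,fp(W(*p)),4,(0,0,255),1)
a=.44
for x,y in[(-20,250),(20,250),(20,0),(-20,0)]: cv2.circle(im,fp(W(x*np.cos(a)+y*np.sin(a),-130+y*np.cos(a)-x*np.sin(a),32)),3,(0,255,0),1)
cv2.circle(im,fp(W(75+80*np.cos(.59),165-80*np.sin(.59),59)),4,(255,0,0),1)
cv2.imwrite("pics/w1.png",im)
E
```

```text
3.8667 deck [119.2  20.  152.7] F deck [ 0.35 -0.46 -0.36] -6.633305463753613e-05
[  8.   -4.9 132.7  -0.    0.1  -0. ]
```

View pics/w1.png

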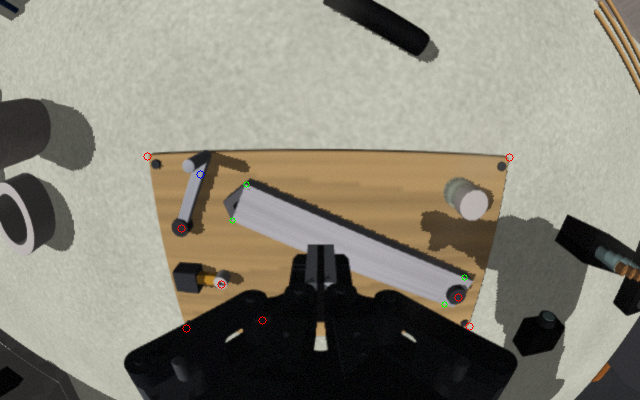

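The wrist view matches the projections: the pivot, nut, roller and deck corners are all on their marks and the boom is at about 0.44 rad. The post top is near (188,165) px, so q is a little below my 0.59. Now I'll descend beside the boom.

Emit:
{"op": "jog_arm", "data": {"deltas": [[[8,-5,30,0,0,0,1],[8,-5,65,0,0,0,1],[8,-5,100,0,0,0,1],[8,-5,122,0,0,0,1],[8,-5,132,0,0,0,1]]]}}

```text
time_s: 4.33
ee_pos: [0.6238, 0.0144, 0.0198]
ee_rot: [0.992, 0.129, -0.002, -0.0]
ft_force: [0.1, -0.0, -0.6]
grip_width: -0.0002
grasp_force: 0.0
```

```bash
python3 - <<'E'
from h import *
np.set_printoptions(precision=4,suppress=True)
st()
# push path: boom angle a, tool at side distance: contact corner half sizes 11 x 14.5
for a in np.r_[.44:.0:-.04,.0]:
    r=195+20*(0.44-a)/.44
    off=11*np.cos(a)+14.5*np.sin(a)
    n=np.array([np.cos(a),-np.sin(a)]);t=np.array([np.sin(a),np.cos(a)])
    print(round(a,2),np.array([0,-130])+t*r+n*(20+off))
E
```

```text
4.3333 deck [125.8  24.1  19.8] F deck [ 0.12 -0.06 -0.61] -0.0001861543661007157
0.44 [115.7454  31.0381]
0.4 [109.5985  37.3488]
0.36 [103.1079  43.4316]
0.32 [96.2822 49.2678]
0.28 [89.1313 54.8393]
0.24 [81.6661 60.1281]
0.2 [73.8983 65.1171]
0.16 [65.8407 69.7895]
0.12 [57.507  74.1291]
0.08 [48.9119 78.1205]
0.04 [40.0708 81.7488]
0.0 [31. 85.]
```

Emit:
{"op": "jog_arm", "data": {"deltas": [[[-8,-6,0,0,0,0,1],[-16,-13,0,0,0,0,1],[-24,-19,0,0,0,0,1],[-32,-26,0,0,0,0,1],[-37,-30,0,0,0,0,1]]]}}

```text
time_s: 4.75
ee_pos: [0.5808, 0.0345, 0.0245]
ee_rot: [0.992, 0.13, 0.001, 0.0]
ft_force: [0.8, -1.2, 0.2]
grip_width: -0.0001
grasp_force: 0.5
```

Emit:
{"op": "jog_arm", "data": {"deltas": [[[-3,-2,0,0,0,0,1],[-6,-4,0,0,0,0,1],[-9,-6,0,0,0,0,1],[-12,-8,0,0,0,0,1],[-15,-10,0,0,0,0,1]]]}}

```text
time_s: 5.17
ee_pos: [0.5644, 0.0396, 0.023]
ee_rot: [0.992, 0.129, 0.0, 0.0]
ft_force: [1.6, -0.7, -0.3]
grip_width: -0.0001
grasp_force: 0.5
```

```bash
python3 - <<'E'
from h import *
st()
for c in ("side","scene"):
    s=snapshot(c)
    u0,v0,w,hh=(235,175,140,125) if c=="side" else (255,182,140,62)
    cv2.imwrite(f"pics/{c}2.png",cv2.resize(s["pixels"][v0:v0+hh,u0:u0+w,::-1],None,fx=3,fy=3,interpolation=2))
a=cv2.imread("pics/side2.png");b=cv2.imread("pics/scene2.png");cv2.imwrite("pics/both2.png",np.vstack([a,b]))
E
```

```text
5.1667 deck [74.8 63.7 23. ] F deck [ 1.39 -1.06 -0.32] -6.402030752615272e-05
```

View pics/both2.png

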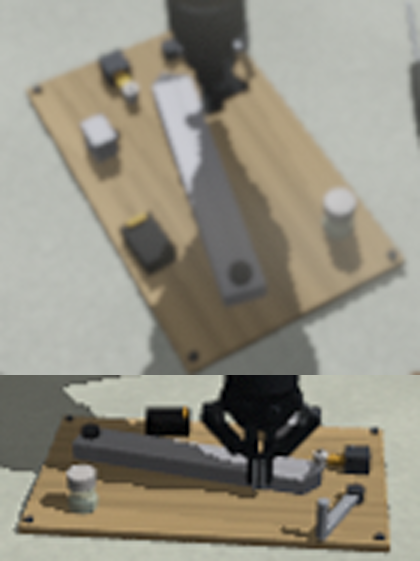

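The boom is following the finger at about 0.2 rad, with its nose just short of the roller at (130,92) px in the side crop. I'll keep pushing in smaller steps.

Emit:
{"op": "jog_arm", "data": {"deltas": [[[-2,-1,1,0,0,0,1],[-4,-2,2,0,0,0,1],[-6,-3,2,0,0,0,1],[-8,-4,2,0,0,0,1],[-10,-5,2,0,0,0,1]]]}}

```text
time_s: 5.68
ee_pos: [0.5532, 0.0419, 0.0208]
ee_rot: [0.992, 0.129, -0.0, 0.0]
ft_force: [1.0, -0.4, -0.1]
grip_width: 0.0002
grasp_force: 0.5
```

Emit:
{"op": "jog_arm", "data": {"deltas": [[[-1.5,-1,0,0,0,0,1],[-3,-2,0,0,0,0,1],[-4.5,-3,0,0,0,0,1],[-6,-3,0,0,0,0,1],[-8,-4,0,0,0,0,1]]]}}

```text
time_s: 6.1
ee_pos: [0.5463, 0.0434, 0.0213]
ee_rot: [0.992, 0.129, 0.002, 0.0]
ft_force: [6.6, -3.5, -0.3]
grip_width: -0.0001
grasp_force: 3.1
```

```bash
python3 -c "
from h import *
st()"
```

```text
6.1 deck [58.3 72.  21.3] F deck [ 5.49 -5.1  -0.3 ] -7.759221418429111e-05
```

Emit:
{"op": "jog_arm", "data": {"deltas": [[[-1.5,-0.3,0,0,0,0,1],[-3,-0.6,0,0,0,0,1],[-4.5,-0.9,0,0,0,0,1],[-6,-1.2,0,0,0,0,1],[-7.5,-1.5,0,0,0,0,1]]]}}

```text
time_s: 6.52
ee_pos: [0.5392, 0.0429, 0.0215]
ee_rot: [0.992, 0.129, 0.002, 0.001]
ft_force: [8.6, -3.2, -1.1]
grip_width: 0.0
grasp_force: 3.9
```

```bash
python3 -c "
from h import *
st()"
```

```text
6.5167 deck [51.3 73.4 21.5] F deck [ 7.5  -5.34 -1.1 ] 3.457226090668047e-05
```

Emit:
{"op": "jog_arm", "data": {"deltas": [[[-1,-0.2,0,0,0,0,1],[-2,-0.4,0,0,0,0,1],[-3,-0.6,0,0,0,0,1],[-4,-0.8,0,0,0,0,1],[-5,-1,0,0,0,0,1]]]}}

```text
time_s: 6.93
ee_pos: [0.5316, 0.043, 0.0209]
ee_rot: [0.992, 0.129, -0.001, -0.0]
ft_force: [0.0, -0.1, 0.5]
grip_width: -0.0004
grasp_force: 0.0
```

```bash
python3 -c "
from h import *
st()"
```

```text
6.9333 deck [44.  75.5 20.9] F deck [-0.03 -0.14  0.47] -0.000428675689918956
```

Emit:
{"op": "jog_arm", "data": {"deltas": [[[-0.8,-0.1,0,0,0,0,1],[-1.6,-0.3,0,0,0,0,1],[-2.4,-0.4,0,0,0,0,1],[-3.2,-0.5,0,0,0,0,1],[-4,-0.6,0,0,0,0,1]]]}}

```text
time_s: 7.35
ee_pos: [0.528, 0.0425, 0.021]
ee_rot: [0.992, 0.129, -0.0, 0.0]
ft_force: [0.6, -0.1, 0.2]
grip_width: -0.0002
grasp_force: 0.0
```

```bash
python3 -c "
from h import *
st()"
```

```text
7.35 deck [40.4 75.9 21. ] F deck [ 0.5  -0.29  0.22] -0.00023232980182546074
```

Emit:
{"op": "jog_arm", "data": {"deltas": [[[-0.5,0,0,0,0,0,1],[-1,-0.1,0,0,0,0,1],[-1.5,-0.1,0,0,0,0,1],[-2,-0.2,0,0,0,0,1],[-2.5,-0.3,0,0,0,0,1]]]}}

```text
time_s: 7.77
ee_pos: [0.5256, 0.0421, 0.021]
ee_rot: [0.992, 0.129, -0.0, 0.0]
ft_force: [0.7, 0.4, -0.1]
grip_width: -0.0001
grasp_force: 0.0
```

```bash
python3 -c "
from h import *
st()"
```

```text
7.7667 deck [38.  76.1 21. ] F deck [ 0.81  0.24 -0.08] -0.00012411411770881295
```

Emit:
{"op": "jog_arm", "data": {"deltas": [[[-0.4,0,0,0,0,0,1],[-0.8,-0.1,0,0,0,0,1],[-1.2,-0.1,0,0,0,0,1],[-1.6,-0.2,0,0,0,0,1],[-2,-0.2,0,0,0,0,1]]]}}

```text
time_s: 8.18
ee_pos: [0.5237, 0.0418, 0.021]
ee_rot: [0.992, 0.129, 0.0, 0.0]
ft_force: [-0.4, 0.1, -0.3]
grip_width: 0.0001
grasp_force: 0.0
```

```bash
python3 -c "
from h import *
st()
s=snapshot('side');v0,u0=175,235
a=cv2.resize(s['pixels'][v0:v0+85,u0:u0+85,::-1],None,fx=6,fy=6,interpolation=2);cv2.imwrite('pics/s3.png',a)"
```

```text
8.1833 deck [36.  76.3 21. ] F deck [-0.39  0.17 -0.27] 0.00012843931773061498
```

View pics/s3.png

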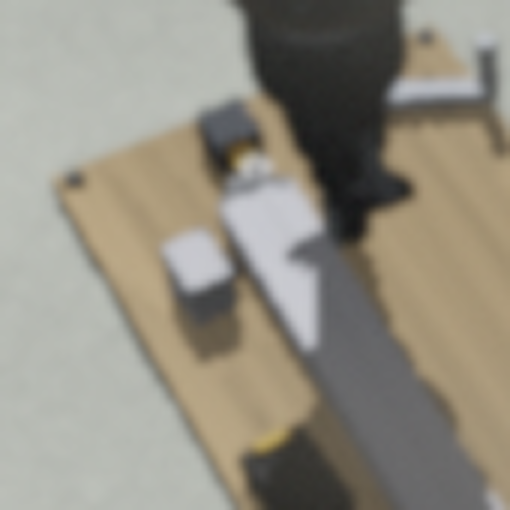

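The nose is now past the roller, near (258,170) px, and the boom lies just off the stop block. The finger isn't touching yet, so I'll creep on.

Emit:
{"op": "jog_arm", "data": {"deltas": [[[-0.4,0,0,0,0,0,1],[-0.8,0,0,0,0,0,1],[-1.2,0,0,0,0,0,1],[-1.6,0,0,0,0,0,1],[-2,0,0,0,0,0,1]]]}}

```text
time_s: 8.65
ee_pos: [0.5217, 0.0413, 0.021]
ee_rot: [0.992, 0.129, 0.0, 0.0]
ft_force: [0.4, -0.7, -0.1]
grip_width: -0.0002
grasp_force: 0.1
```

```bash
python3 -c "
from h import *
st()"
```

```text
8.65 deck [34.  76.3 21. ] F deck [ 0.21 -0.75 -0.07] -0.0002118363954473503
```

Emit:
{"op": "jog_arm", "data": {"deltas": [[[-0.2,0,0,0,0,0,1],[-0.4,0,0,0,0,0,1],[-0.6,0,0,0,0,0,1],[-0.8,0,0,0,0,0,1],[-1,0,0,0,0,0,1]]]}}

```text
time_s: 9.07
ee_pos: [0.5208, 0.041, 0.021]
ee_rot: [0.992, 0.129, -0.0, 0.0]
ft_force: [0.8, 0.1, -0.4]
grip_width: -0.0003
grasp_force: 0.1
```

```bash
python3 -c "
from h import *
st()"
```

```text
9.0667 deck [33.  76.3 21. ] F deck [ 0.78 -0.07 -0.38] -0.0002719792442333115
```

Emit:
{"op": "jog_arm", "data": {"deltas": [[[-0.2,0,0,0,0,0,1],[-0.4,0,0,0,0,0,1],[-0.6,0,0,0,0,0,1],[-0.8,0,0,0,0,0,1],[-1,0,0,0,0,0,1]]]}}

```text
time_s: 9.48
ee_pos: [0.5198, 0.0407, 0.021]
ee_rot: [0.992, 0.129, 0.0, 0.0]
ft_force: [-0.0, 0.1, -1.0]
grip_width: 0.0001
grasp_force: 0.1
```

```bash
python3 -c "
from h import *
st()"
```

```text
9.4833 deck [32.  76.3 21. ] F deck [-0.03  0.08 -0.98] 0.00014718542334352862
```

Emit:
{"op": "jog_arm", "data": {"deltas": [[[-0.2,0,0,0,0,0,1],[-0.4,0,0,0,0,0,1],[-0.6,0,0,0,0,0,1],[-0.8,0,0,0,0,0,1],[-1,0,0,0,0,0,1]]]}}

```text
time_s: 9.9
ee_pos: [0.5188, 0.0405, 0.021]
ee_rot: [0.992, 0.129, 0.0, 0.0]
ft_force: [-0.4, 0.6, -0.5]
grip_width: 0.0002
grasp_force: 0.2
```

```bash
python3 -c "
from h import *
st()"
```

```text
9.9 deck [31.  76.3 21. ] F deck [-0.23  0.69 -0.51] 0.00018574250393998146
```

Emit:
{"op": "jog_arm", "data": {"deltas": [[[-0.2,0,0,0,0,0,1],[-0.4,0,0,0,0,0,1],[-0.6,0,0,0,0,0,1],[-0.8,0,0,0,0,0,1],[-1,0,0,0,0,0,1]]]}}

```text
time_s: 10.32
ee_pos: [0.5179, 0.0402, 0.021]
ee_rot: [0.992, 0.129, 0.0, 0.0]
ft_force: [1.2, 0.8, -0.4]
grip_width: -0.0002
grasp_force: 0.2
```

```bash
python3 -c "
from h import *
st()"
```

```text
10.3167 deck [30.  76.3 21. ] F deck [ 1.38  0.5  -0.39] -0.00016631648195048414
```

Emit:
{"op": "jog_arm", "data": {"deltas": [[[-0.2,0,0,0,0,0,1],[-0.4,0,0,0,0,0,1],[-0.6,0,0,0,0,0,1],[-0.8,0,0,0,0,0,1],[-1,0,0,0,0,0,1]]]}}

```text
time_s: 10.73
ee_pos: [0.5172, 0.04, 0.021]
ee_rot: [0.992, 0.129, 0.0, 0.0]
ft_force: [1.8, 2.1, -1.3]
grip_width: -0.0002
grasp_force: 1.4
```

```bash
python3 -c "
from h import *
st()"
```

```text
10.7333 deck [29.3 76.3 21. ] F deck [ 2.25  1.59 -1.28] -0.00019425475555255492
```

Emit:
{"op": "jog_arm", "data": {"deltas": [[[-0.1,0,0,0,0,0,1],[-0.2,0,0,0,0,0,1],[-0.3,0,0,0,0,0,1],[-0.4,0,0,0,0,0,1],[-0.4,0,0,0,0,0,1]]]}}

```text
time_s: 11.15
ee_pos: [0.5171, 0.04, 0.021]
ee_rot: [0.992, 0.129, 0.001, 0.0]
ft_force: [4.3, 3.6, -2.4]
grip_width: 0.0002
grasp_force: 2.6
```

```bash
python3 -c "
from h import *
st()"
```

```text
11.15 deck [29.2 76.3 21. ] F deck [ 5.08  2.36 -2.38] 0.00018860052171224754
```

Emit:
{"op": "jog_arm", "data": {"deltas": [[[-0.2,0,0,0,0,0,1],[-0.4,0,0,0,0,0,1],[-0.6,0,0,0,0,0,1],[-0.6,0,0,0,0,0,1],[-0.6,0,0,0,0,0,1]]]}}

```text
time_s: 11.57
ee_pos: [0.5171, 0.04, 0.0211]
ee_rot: [0.992, 0.129, 0.001, 0.0]
ft_force: [6.3, 5.5, -2.8]
grip_width: 0.0001
grasp_force: 3.8
```

```bash
python3 -c "
from h import *
st()"
```

```text
11.5667 deck [29.2 76.3 21.1] F deck [ 7.47  3.71 -2.77] 0.0001480084592680698
```

Emit:
{"op": "jog_arm", "data": {"deltas": [[[-0.2,0,0,0,0,0,1],[-0.4,0,0,0,0,0,1],[-0.5,0,0,0,0,0,1],[-0.5,0,0,0,0,0,1],[-0.5,0,0,0,0,0,1]]]}}

```text
time_s: 11.98
ee_pos: [0.5171, 0.0399, 0.0213]
ee_rot: [0.992, 0.129, 0.002, 0.0]
ft_force: [8.4, 7.6, -2.5]
grip_width: -0.0001
grasp_force: 4.8
```

```bash
python3 -c "
from h import *
st()"
```

```text
11.9833 deck [29.1 76.2 21.3] F deck [10.07  5.19 -2.53] -9.613062130241807e-05
```

Push is 10 N at 206 mm from the pin. I'll hold it there, then back off.

Emit:
{"op": "jog_arm", "data": {"deltas": [[[0,0,0,0,0,0,1],[0,0,0,0,0,0,1],[0,0,0,0,0,0,1],[0,0,0,0,0,0,1],[0,0,0,0,0,0,1]]]}}

```text
time_s: 12.4
ee_pos: [0.517, 0.0399, 0.0212]
ee_rot: [0.992, 0.129, 0.002, 0.0]
ft_force: [8.8, 6.6, -2.5]
grip_width: 0.0001
grasp_force: 4.8
```

Emit:
{"op": "jog_arm", "data": {"deltas": [[[0.5,0,0,0,0,0,1],[1,0,0,0,0,0,1],[2,0,0,0,0,0,1],[4,0,0,0,0,0,1],[8,0,0,0,0,0,1]]]}}

```text
time_s: 12.82
ee_pos: [0.5227, 0.0415, 0.0209]
ee_rot: [0.992, 0.129, -0.001, -0.0]
ft_force: [-0.1, -0.1, -0.3]
grip_width: 0.0
grasp_force: 0.0
```

Emit:
{"op": "jog_arm", "data": {"deltas": [[[10,0,0,0,0,0,1],[25,0,0,0,0,0,1],[35,0,-30,0,0,0,1],[40,0,-65,0,0,0,1],[40,0,-95,0,0,0,1]]]}}

```text
time_s: 13.23
ee_pos: [0.5633, 0.0522, 0.1175]
ee_rot: [0.992, 0.129, 0.0, 0.0]
ft_force: [-0.1, 0.7, 0.8]
grip_width: -0.0001
grasp_force: 0.0
```

```bash
python3 - <<'E'
from h import *
np.set_printoptions(precision=3,suppress=True)
st()
s=snapshot("wrist");im=s["pixels"][:,:,::-1].copy()
T=np.array(s["world_to_cam"])
def fp(p):
    c=T[:3,:3]@p+T[:3,3];r=np.hypot(c[0],c[1]);t=np.arctan2(r,c[2]);return int(s["cx"]+s["fx"]*t*c[0]/r),int(s["cy"]+s["fy"]*t*c[1]/r)
def fz(uv,z):
    d=np.array([uv[0]-s["cx"],uv[1]-s["cy"]]);r=np.hypot(*d);t=r/s["fx"];c=np.r_[np.sin(t)*d/r,np.cos(t)]
    o=-T[:3,:3].T@T[:3,3];w=T[:3,:3].T@c;return o+w*(z-o[2])/w[2]
for r in spot_in("wrist","keeper_post")[:2]:
    p=D(fz(r["uv"],.059));print(r["score"],r["uv"],p,np.arctan2(165-p[1],p[0]-75),np.hypot(165-p[1],p[0]-75))
for g in(.4,.5,.6): cv2.circle(im,fp(W(75+80*np.cos(g),165-80*np.sin(g),59)),3,(255,0,0),1)
a=0
for x,y in[(-20,250),(20,250),(20,0),(-20,0)]: cv2.circle(im,fp(W(x*np.cos(a)+y*np.sin(a),-130+y*np.cos(a)-x*np.sin(a),32)),3,(0,255,0),1)
cv2.imwrite("pics/w2.png",im)
E
```

```text
13.2333 deck [ 77.   76.2 117.5] F deck [0.13 0.71 0.81] -8.272572601903365e-05
0.72 [234.6, 156.4] [121.172 135.163  59.   ] 0.5737081717900326 54.97402929995873
```

View pics/w2.png

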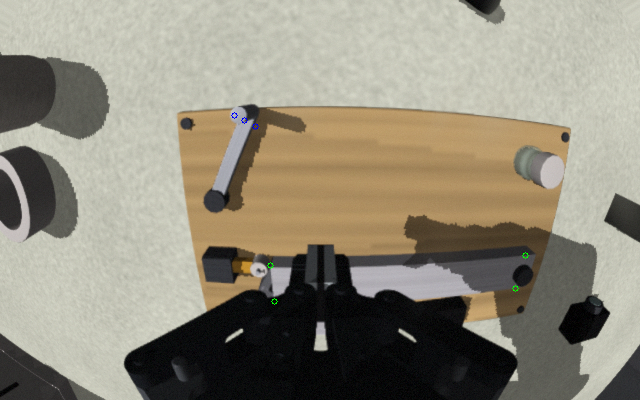

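The boom sits home along its green marks, and the keeper post top is at about (240,115) px, so q is about 0.45. Next I'll bring the closed fingers behind the post.

```bash
python3 - <<'E'
from h import *
np.set_printoptions(precision=1,suppress=True)
print(go(161,159,117,-26),go(161,159,40,-26))
P=np.array([-80,20.5])
for a in(3,4,5,6,9,10,12,15,18,20,24,25,30):
    c,s=np.cos(np.radians(a)),np.sin(np.radians(a));print(a,P-np.array([[c,-s],[s,c]])@P)
E
```

```text
[ 82.9 -83.1   3.7   0.   -0.4  26. ] [ 82.4 -83.3  80.7   0.   -0.4  26. ]
3 [1.  4.2]
4 [1.2 5.6]
5 [1.5 7.1]
6 [1.7 8.5]
9 [ 2.2 12.8]
10 [ 2.3 14.2]
12 [ 2.5 17.1]
15 [ 2.6 21.4]
18 [ 2.4 25.7]
20 [ 2.2 28.6]
24 [ 1.4 34.3]
25 [ 1.2 35.7]
30 [-0.5 42.7]
```

Emit:
{"op": "jog_arm", "data": {"deltas": [[[17,-17,0,0,0,5.5,1],[34,-34,0,0,0,11,1],[50,-50,0,0,0,16,1],[66,-66,0,0,0,21,1],[83,-83,0,0,0,26,1]]]}}

```text
time_s: 13.75
ee_pos: [0.6213, 0.1544, 0.1153]
ee_rot: [0.995, -0.099, -0.0, 0.0]
ft_force: [0.7, -0.7, -0.4]
grip_width: 0.0003
grasp_force: 0.0
```

Emit:
{"op": "jog_arm", "data": {"deltas": [[[0,0,25,0,0,0,1],[0,0,50,0,0,0,1],[0,0,70,0,0,0,1],[0,0,76,0,0,0,1],[0,0,76,0,0,0,1]]]}}

```text
time_s: 14.17
ee_pos: [0.6201, 0.1534, 0.0379]
ee_rot: [0.995, -0.097, -0.002, 0.0]
ft_force: [-0.0, -0.1, 0.0]
grip_width: 0.0001
grasp_force: 0.0
```

```bash
python3 - <<'E'
from h import *
np.set_printoptions(precision=1,suppress=True)
st();print(go(161,159,40,-26))
s=snapshot("wrist");cv2.imwrite("pics/w3.png",s["pixels"][50:350,100:540,::-1])
E
```

```text
14.1667 deck [157.8 159.4  37.9] F deck [-0.1 -0.1  0. ] 7.020409323179612e-05
[ 3.  -1.  -2.1  0.1  0.2 -0. ]
```

View pics/w3.png

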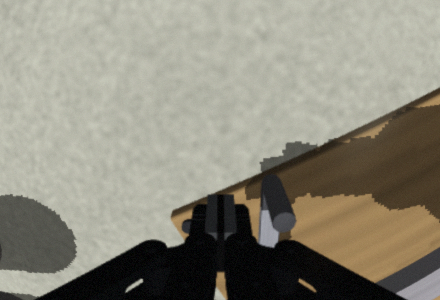

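The fingers are beside the post, which stands at about (283,220) px in the crop. I'll close the gap and sweep round the pivot.

Emit:
{"op": "jog_arm", "data": {"deltas": [[[2,3,-1,0,0,0,1],[3,6,-2,0,0,0,1],[3,8,-2,0,0,0,1],[3,9,-2,0,0,0,1],[3,10,-2,0,0,0,1]]]}}

```text
time_s: 14.63
ee_pos: [0.622, 0.1427, 0.0426]
ee_rot: [0.995, -0.097, 0.0, -0.0]
ft_force: [-0.2, -0.4, 0.6]
grip_width: -0.0
grasp_force: 0.0
```

Emit:
{"op": "jog_arm", "data": {"deltas": [[[1,4.2,0,0,0,3,1],[1.7,8.5,0,0,0,6,1],[2.2,12.8,0,0,0,9,1],[2.5,17.1,0,0,0,12,1],[2.6,21.4,0,0,0,15,1]]]}}

```text
time_s: 15.05
ee_pos: [0.6203, 0.1214, 0.0423]
ee_rot: [0.974, -0.227, 0.0, -0.0]
ft_force: [0.2, 0.6, -0.5]
grip_width: 0.0003
grasp_force: 0.3
```

```bash
cat > k.py <<'E'
from h import *
o=observe();st()
m=R.from_quat(o["ee_rot"]).as_matrix();yaw=np.arctan2(m[1,0],m[0,0])-th
d=D(o["ee_pos"])[:2]-[75,165];r=np.array([np.cos(yaw),np.sin(yaw)]);t=np.array([np.sin(yaw),-np.cos(yaw)])
print("q tool",-yaw,"radial",d@r,"tang off",d@t,"F r,t",(o["ft_force"][:2]@Rm)@r,(o["ft_force"][:2]@Rm)@t)
E
python3 k.py
```

```text
15.05 deck [149.9 128.4  42.3] F deck [ 0.37  0.57 -0.5 ] 0.00030628253564512315
q tool 0.7187444457109105 radial 80.48799033510308 tang off -21.73385225075884 F r,t -0.09640982730861869 -0.6679423777659685
```

Emit:
{"op": "jog_arm", "data": {"deltas": [[[1.2,5.6,0,0,0,4,1],[2,11.4,0,0,0,8,1],[2.5,17.1,0,0,0,12,1],[2.6,22.8,0,0,0,16,1],[2.2,28.6,0,0,0,20,1]]]}}

```text
time_s: 15.47
ee_pos: [0.6096, 0.0947, 0.0423]
ee_rot: [0.919, -0.393, 0.0, -0.0]
ft_force: [0.3, 1.2, 0.4]
grip_width: -0.0002
grasp_force: 0.3
```

Emit:
{"op": "jog_arm", "data": {"deltas": [[[1.2,5.6,0,0,0,4,1],[2,11.4,0,0,0,8,1],[2.5,17.1,0,0,0,12,1],[2.6,22.8,0,0,0,16,1],[2.2,28.6,0,0,0,20,1]]]}}

```text
time_s: 15.88
ee_pos: [0.5902, 0.0679, 0.042]
ee_rot: [0.841, -0.541, -0.004, -0.008]
ft_force: [0.1, 1.3, -0.1]
grip_width: -0.0005
grasp_force: 0.3
```

```bash
python3 k.py
```

```text
15.8833 deck [107.   84.5  42. ] F deck [ 0.44  1.27 -0.07] -0.0005370462515696658
q tool 1.403117997594051 radial 84.73340844808557 tang off -18.143958764644672 F r,t -1.1806122818820424 -0.6423610416672325
```

Emit:
{"op": "jog_arm", "data": {"deltas": [[[0.5,5.6,0,0,0,4,1],[0.5,11.4,0,0,0,8,1],[0.5,17.1,0,0,0,12,1],[0,22.8,0,0,0,16,1],[-0.8,28.6,0,0,0,20,1]]]}}

```text
time_s: 16.3
ee_pos: [0.5488, 0.0294, 0.0265]
ee_rot: [0.749, -0.66, -0.022, -0.056]
ft_force: [0.0, 0.4, -0.1]
grip_width: -0.0001
grasp_force: 0.0
```

```bash
python3 k.py
```

```text
16.3 deck [57.1 57.9 26.5] F deck [ 0.14  0.39 -0.12] -5.438545299499478e-05
q tool 1.7020013251604158 radial 108.52452430509638 tang off 3.708325475080922 F r,t -0.40430781850412534 -0.08746012080739933
```

```bash
python3 - <<'E'
from h import *
np.set_printoptions(precision=3,suppress=True)
o=observe();print(o["joints"],o["qvel"]);print(R.from_quat(o["ee_rot"]).as_matrix())
s=snapshot("side");v0,u0=165,235
cv2.imwrite('pics/s4.png',cv2.resize(s['pixels'][v0:v0+110,u0:u0+140,::-1],None,fx=5,fy=5,interpolation=2))
E
```

```text
[-0.122  0.67   1.943  0.241  0.514  2.685] [-0.166 -0.022  0.396  0.552 -0.423  0.   ]
[[ 0.128 -0.991  0.041]
 [-0.986 -0.122  0.113]
 [-0.107 -0.055 -0.993]]
```

View pics/s4.png

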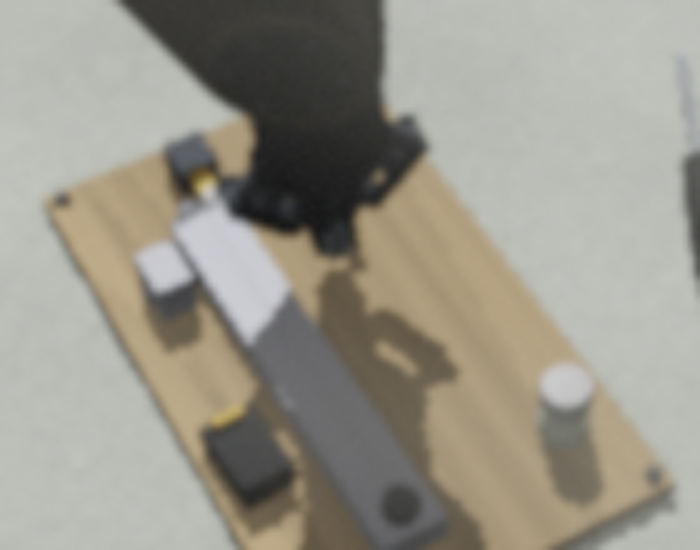

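Joint 6 has run to its 2.69 limit, so the tool tilted and slipped off the post. The finger is at about (335,240) px in the crop, and the boom is still on the stop. I'll rise, turn the wrist back, and look again.

Emit:
{"op": "jog_arm", "data": {"deltas": [[[0,0,-15,0,0,-5,1],[0,0,-35,0,0,-11,1],[0,0,-60,0,0,-18,1],[0,0,-80,0,0,-25,1],[0,0,-80,0,0,-30,1]]]}}

```text
time_s: 16.77
ee_pos: [0.5475, 0.0209, 0.1096]
ee_rot: [0.897, -0.438, -0.004, -0.06]
ft_force: [0.3, -0.3, 0.7]
grip_width: -0.0003
grasp_force: 0.0
```

```bash
python3 k.py; python3 -c "
from h import *
print(observe()['joints'].round(3)); print(go(140,110,118,-60))"
```

```text
16.7667 deck [ 53.7  50.  109.6] F deck [ 0.21 -0.41  0.66] -0.0003177431773749538
q tool 1.1661215761715789 radial 97.3098488153412 tang off 64.8566621563909 F r,t 0.463962826424954 -0.03310401025388698
[-0.137  0.531  1.901  0.184  0.689  2.202]
[ -21.6 -103.1    3.7   -6.2    3.1   -7. ]
```

```bash
python3 -c "
from h import *
print(go(125,90,118,5), go(90,70,115,-32))"
```

```text
[ -9.2 -81.7   0.7  -7.3  -0.7 -71.9] [ -4.4 -41.5  -0.8  -6.8   1.5 -35. ]
```

Emit:
{"op": "jog_arm", "data": {"deltas": [[[-1,-8,0,-1.4,0.3,-7,1],[-2,-16,0,-2.8,0.6,-14,1],[-3,-25,0,-4.2,0.9,-21,1],[-4,-33,0,-5.5,1.2,-28,1],[-4.4,-41.5,-0.8,-6.8,1.5,-35,1]]]}}

```text
time_s: 17.18
ee_pos: [0.5766, 0.05, 0.1114]
ee_rot: [0.989, -0.148, -0.003, 0.0]
ft_force: [0.1, -1.2, 0.1]
grip_width: -0.0001
grasp_force: 0.0
```

```bash
python3 k.py; python3 -c "
from h import *
print(go(125,90,118,5))"
```

```text
17.1833 deck [ 89.3  70.7 111.4] F deck [-0.22 -1.19  0.1 ] -0.00010854681808060593
q tool 0.5580897835474985 radial 62.10216080248284 tang off 72.43867324040095 F r,t 0.4384448273754808 1.1267250376502183
[ 20.  -35.3  -6.7  -0.    0.4 -37. ]
```

Emit:
{"op": "jog_arm", "data": {"deltas": [[[4,-7,-1.5,0,0.1,-7,1],[8,-14,-3,0,0.2,-14,1],[12,-21,-4,0,0.3,-21,1],[16,-28,-5,0,0.4,-28,1],[20,-35,-6,0,0.4,-35,1]]]}}

```text
time_s: 17.6
ee_pos: [0.6062, 0.0775, 0.1173]
ee_rot: [0.988, 0.156, 0.0, -0.001]
ft_force: [0.4, -0.1, 0.8]
grip_width: 0.0002
grasp_force: 0.0
```

```bash
python3 - <<'E'
from h import *
import runpy;runpy.run_path("k.py")
s=snapshot("wrist");im=s["pixels"][:,:,::-1].copy()
T=np.array(s["world_to_cam"])
def fp(p):
    c=T[:3,:3]@p+T[:3,3];r=np.hypot(c[0],c[1]);t=np.arctan2(r,c[2]);return int(s["cx"]+s["fx"]*t*c[0]/r),int(s["cy"]+s["fy"]*t*c[1]/r)
for g in(1.3,1.5,1.7,1.9): cv2.circle(im,fp(W(75+80*np.cos(g),165-80*np.sin(g),59)),3,(255,0,0),1)
cv2.imwrite("pics/w4.png",im)
print(observe()["joints"].round(2))
E
```

```text
17.6 deck [124.9  89.6 117.3] F deck [ 0.42 -0.17  0.8 ] 0.00018614341814951788
q tool -0.05290515426580433 radial 45.87736169407145 tang off 77.94859860927487 F r,t 0.4104929859680051 0.1915248173368451
[0.02 0.6  1.7  0.   0.83 1.27]
```

View pics/w4.png

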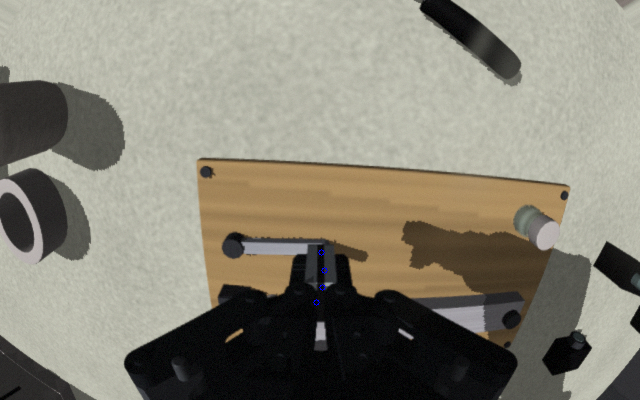

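The lever runs from (233,245) to (320,245) px, so q is about 1.4 to 1.5, with the post just on the -x side of the fingers. I'll descend here and push with the fingers' -x side.

Emit:
{"op": "jog_arm", "data": {"deltas": [[[0,0,25,0,0,0,1],[0,0,50,0,0,0,1],[0,0,70,0,0,0,1],[0,0,76,0,0,0,1],[0,0,76,0,0,0,1]]]}}

```text
time_s: 18.07
ee_pos: [0.6051, 0.0772, 0.0397]
ee_rot: [0.988, 0.152, -0.001, -0.001]
ft_force: [0.2, -0.1, 0.2]
grip_width: 0.0003
grasp_force: 0.0
```

Emit:
{"op": "jog_arm", "data": {"deltas": [[[-5,0.5,0,0,0,0,1],[-11,1,0,0,0,0,1],[-17,1.5,0,0,0,0,1],[-23,2,0,0,0,0,1],[-28,2,0,0,0,0,1]]]}}

```text
time_s: 18.48
ee_pos: [0.579, 0.0665, 0.0416]
ee_rot: [0.988, 0.152, 0.001, -0.001]
ft_force: [1.2, 0.0, -0.5]
grip_width: -0.0001
grasp_force: 0.3
```

```bash
python3 k.py; python3 - <<'E'
import numpy as np
P=np.array([-17,-80])
for a in(2,4,6,8,10,12,16,20):
    c,s=np.cos(np.radians(a)),np.sin(np.radians(a));print(a,(P-np.array([[c,-s],[s,c]])@P).round(1))
E
```

```text
18.4833 deck [95.9 86.  41.6] F deck [ 1.14 -0.27 -0.47] -8.483136709443775e-05
q tool -0.04513174603110903 radial 17.29076297783043 tang off 79.89004669923969 F r,t 1.1231347337934718 0.32576525679346996
2 [-2.8  0.5]
4 [-5.6  1. ]
6 [-8.5  1.3]
8 [-11.3   1.6]
10 [-14.2   1.7]
12 [-17.    1.8]
16 [-22.7   1.6]
20 [-28.4   1. ]
```

In contact with the post at q ≈ 1.52, so about 31° remain.

Emit:
{"op": "jog_arm", "data": {"deltas": [[[-5.6,1,0,0,0,4,1],[-11.3,1.6,0,0,0,8,1],[-17,1.8,0,0,0,12,1],[-22.7,1.6,0,0,0,16,1],[-28.4,1,0,0,0,20,1]]]}}

```text
time_s: 18.9
ee_pos: [0.5525, 0.0571, 0.0412]
ee_rot: [1.0, -0.024, 0.001, -0.001]
ft_force: [0.6, 0.7, 0.4]
grip_width: 0.0002
grasp_force: 0.3
```

Emit:
{"op": "jog_arm", "data": {"deltas": [[[-2.8,0.5,0,0,0,2,1],[-5.6,1,0,0,0,4,1],[-8.5,1.3,0,0,0,6,1],[-9.9,1.5,0,0,0,7,1],[-11.3,1.6,0,0,0,8,1]]]}}

```text
time_s: 19.32
ee_pos: [0.5413, 0.0561, 0.0411]
ee_rot: [0.996, -0.092, 0.0, -0.001]
ft_force: [-0.2, -0.5, -0.5]
grip_width: -0.0004
grasp_force: 0.2
```

```bash
python3 k.py
```

```text
19.3167 deck [56.8 85.7 41.1] F deck [-0.29 -0.49 -0.45] -0.00035111275190943656
q tool 0.44415225365913225 radial 17.646523876945054 tang off 79.47105507010002 F r,t -0.049132640362048556 0.5631514394947791
```

Emit:
{"op": "jog_arm", "data": {"deltas": [[[-0.8,0.1,0,0,0,0.6,1],[-1.6,0.2,0,0,0,1.2,1],[-2.4,0.3,0,0,0,1.8,1],[-3.2,0.4,0,0,0,2.4,1],[-4,0.6,0,0,0,3,1]]]}}

```text
time_s: 19.73
ee_pos: [0.5374, 0.0564, 0.0407]
ee_rot: [0.993, -0.118, 0.0, -0.001]
ft_force: [-0.0, 0.4, 0.1]
grip_width: 0.0001
grasp_force: 0.2
```

```bash
python3 k.py
```

```text
19.7333 deck [53.  87.  40.7] F deck [0.07 0.38 0.1 ] 7.110195818891853e-05
q tool 0.4964114776245867 radial 17.84379260552107 tang off 79.08865523632053 F r,t -0.12523460347643706 -0.36788397200131767
```

Not at the end stop yet, so I'll continue without turning.

Emit:
{"op": "jog_arm", "data": {"deltas": [[[-0.4,0,0,0,0,0,1],[-0.8,0,0,0,0,0,1],[-1.2,0,0,0,0,0,1],[-1.6,0,0,0,0,0,1],[-2,0,0,0,0,0,1]]]}}

```text
time_s: 20.15
ee_pos: [0.537, 0.0566, 0.041]
ee_rot: [0.993, -0.117, 0.002, -0.001]
ft_force: [8.0, -2.7, -3.3]
grip_width: 0.0002
grasp_force: 4.6
```

```bash
python3 k.py
```

```text
20.15 deck [52.7 87.3 41. ] F deck [ 7.06 -4.68 -3.3 ] 0.00023168118759128012
q tool 0.49539885536397466 radial 17.309467178384015 tang off 79.01686910745694 F r,t 8.436364487941557 0.7665371226780997
```

The post pushes back with 8.4 N, so the keeper is at its end stop. Backing off and rising.

Emit:
{"op": "jog_arm", "data": {"deltas": [[[1,0,0,0,0,0,1],[3,0,0,0,0,0,1],[8,0,0,0,0,0,1],[15,0,0,0,0,0,1],[22,0,0,0,0,0,1]]]}}

```text
time_s: 20.57
ee_pos: [0.5574, 0.0516, 0.0407]
ee_rot: [0.993, -0.117, -0.0, -0.001]
ft_force: [0.5, -0.2, -0.3]
grip_width: 0.0006
grasp_force: 0.0
```

Emit:
{"op": "jog_arm", "data": {"deltas": [[[5,0,-15,0,0,0,1],[20,0,-50,0,0,0,1],[50,0,-85,0,0,0,1],[90,0,-110,0,0,0,1],[110,0,-130,0,0,0,1]]]}}

```text
time_s: 20.98
ee_pos: [0.6657, 0.0251, 0.1728]
ee_rot: [0.993, -0.117, 0.001, -0.001]
ft_force: [-0.1, 0.0, -0.8]
grip_width: -0.0001
grasp_force: 0.0
```

```bash
python3 - <<'E'
from h import *
st()
s=snapshot("wrist");im=s["pixels"][:,:,::-1].copy()
T=np.array(s["world_to_cam"])
def fp(p):
    c=T[:3,:3]@p+T[:3,3];r=np.hypot(c[0],c[1]);t=np.arctan2(r,c[2]);return int(s["cx"]+s["fx"]*t*c[0]/r),int(s["cy"]+s["fy"]*t*c[1]/r)
cv2.circle(im,fp(W(75+80*np.cos(2.07),165-80*np.sin(2.07),59)),4,(255,0,0),1)
for x,y in[(-20,120),(20,120),(20,-130),(-20,-130)]: cv2.circle(im,fp(W(x,y,32)),3,(0,255,0),1)
a=cv2.resize(snapshot("side")["pixels"][165:275,235:375,::-1],None,fx=2,fy=2,interpolation=2)
im[:220,:280]=a
cv2.imwrite("pics/w5.png",im)
E
```

```text
20.9833 deck [169.   23.7 172.8] F deck [-0.1   0.07 -0.84] -6.127523513610262e-05
```

View pics/w5.png

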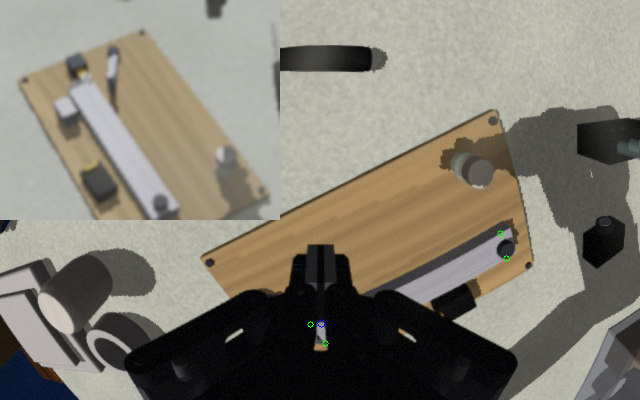

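The inset shows the boom along the deck against the stop block (about (65,110) px), with the keeper closed behind it at (112,55). The battery and jar haven't moved, and the arm is clear.

```bash
python3 -c "
from h import *
print(finish_job())"
```

```text
the job is handed in; nothing more can be done
None
```

The job is handed in at about 21 s: I pushed the boom past the catch onto the stop screw, held it there at about 10 N, turned the keeper to its end stop behind it, and let go with the boom at home in the last pictures. One slip on the way: the wrist hit its joint limit while turning the keeper and came off the post, so I repositioned and pushed it home from the other side.

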